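# Unscrew the oil sprayer's cap and prime its pump

### The arm

A 6-joint arm with a two-finger parallel gripper is mounted at the origin on the work surface; the furniture and walls round the work are solid. World frame = base frame: x ahead of the robot, y to its left, z up, the work surface at z = 0. Lengths are in m, angles in rad, forces in N, time in s.
With the tool pointing down it reaches from about 0.25 to 0.725 m from the base axis. Payload 4 kg.
Tool frame: the origin (TCP) lies midway between the tips of the shut fingers; the grasp point (between the pads) lies 19 mm behind it; z points along the fingers, y is the line along which they close (so a half turn about z gives the same grasp; the last joint's range is limited). The gripper opens to 85 mm and grips with 20 to 120 N. Pads are 22 mm wide; open, the fingers measure 114 mm over their backs; the gripper's body (76 mm by 85 mm) begins 54 mm behind the grasp point. The pads swing forward as they close: fully open they stand 13 mm farther back than shut.
Start: joints at [-1.299, 0.241, 0.005, 1.335, 0, 1.571], TCP at [0.134, -0.482, 0.231] pointing down, gripper open.
Joint ranges: [-2.72, 2.72], [-1.05, 1.87], [-1.09, 1.28], [-1.99, 2.15], [-1.42, 1.44], [-3.14, 3.14]. Speed limits (rad/s): [2.79, 2.79, 3.14, 3.14, 3.14, 3.14].

### API

Orientations are given as a unit quaternion [x, y, z, w].
In Python, from workcell import bot gives the robot as it stands. The module is installed in compiled form; this text tells all that it offers.
- The arm moves only by the tool drive_tool, never from a script. Its arguments are lists of equal length, an entry for each row: "slide": the shift along the tool's x, y, z scaled (see below), a list of three; "rotation": the turn, a rotation vector about the tool's x, y, z scaled (see below), a list of three. A call has exactly 8 rows; each row is the pose to reach, as a shift and turn from the pose commanded when the call began, along the tool's axes at that moment; what a row does not reach only later rows make up. The controller multiplies each number of a shift by 250 mm and each number of a turn by 0.5 rad. A row lasts 1/8 s, in which the tool goes at most 62.5 mm and 10.7 degrees, less where a joint would pass 70% of its speed; a pose out of reach is approached as far as the arm can. A call with a number of a shift or a turn outside -1 to 1 is refused whole. A call with a gripper value outside its range is refused whole. "gripper" is the opening, from 0 (shut) to 1 (fully open), set as the call begins (left out, the last holds). The fingers move at their own pace and stop on an object; the grip force is fixed at half the most. Time passes only in rows, so rows that repeat a pose let the fingers close, or fill a call up. It gives the time, the measured TCP pose, the force, the opening and the grip force at its end, in the units of the state.
- bot.get_obs(): the state, without advancing time (a new reading comes with each control period).
- bot.camera(name): name is "scene" or "top" or "wrist"; returns a dict with "image" (480x640x3 uint8, red, green, blue), "z_map" (480x640 float32, m along the optical axis (not along the pixel's ray), 0 where there is no reading), "camera_matrix" (3x3 intrinsics, pixels), "xyz" and "orientation" of the camera in the world. Camera axes: x right, y up, looking along -z (the intrinsics and any distortion apply to the point x, -y, -z); pixel columns grow to the right and rows downward; lengths in m; the calibration is good to about 2 mm. A picture is of the moment at which its call begins.
- bot.job_done(): hands the job in; it is judged then, once.
The state is a dict: "clock": time; "joint_pos": joint angles; "joint_vel": joint speeds; "tau": joint torques, N m; "eef_pos": TCP position; "tool_rot": TCP orientation; "ft_force": force on the tool from outside, world axes, zero at the start; "ft_torque": the same for the moment, N m; "grip_width": finger opening in m; "grasp_force": force on a finger pad.
Only numpy, scipy, OpenCV 4.12 (cv2) and the standard library are available. Lean on these libraries where they do the work, as an engineer would, in place of code of your own. Each camera call takes 0.05 s, during which the arm holds its last target. There are 200 camera calls.

### The job

Unscrew the tall screw cap of the oil sprayer (ordinary thread, it takes several twists) until it lifts free, and set it down standing open side down on the round wooden board, without dropping it. Then press the white pump head under it fully down to its stop and let it spring back up. Do not knock or shift the shakers and the spice jar beside the sprayer.

Things in the scene. Friction and masses are not known exactly. Their poses are not given: they have to be found in the camera images.
- cap_mid (a point): Centre (half-way up, on the axis) of the loose screw cap: a plain aluminium cup turned open side down, 60 mm across and 80 mm tall, flat closed top, fine upright grip ribs, about 100 g. z along its axis, up to its closed top. Screwed home this point is 120 mm above the table. It cannot be pulled off before the thread is free, wherever it is gripped
- cap_rim (a point): Centre of the cap's open lower edge, 40 mm under its middle, 80 mm up when home. Right-hand thread: counter-clockwise seen from above opens. It turns level and stiffly at first (pump spring: 8 N) for up to 0.6 rad, then climbs 30 mm a turn (4.8 mm per rad), axial play about 2 mm; free after 3.9 to 4.5 rad in all, about 18 mm up, where exactly is hidden. Then 65 mm straight up clears neck and pump
- sprayer_neck (a point): Centre of the top rim of the sprayer's steel neck, 140 mm above the table, on the sprayer's upright axis. The sprayer is an aluminium bottle 74 mm across with a black rubber foot 100 mm across, fixed to the table; neck 39 mm across, hidden in the cap at the start. z up
- pump_top (a point): Centre of the top of the white pump head, a disc 29 mm across on the sprayer's axis; up it is 158 mm above the table, fully down 146 mm. Hidden in the cap at the start and held 4 mm down by it. z up
- pump (a joint): Travel of the pump head: 0 fully up, 0.012 m at its lower stop. Spring: 6 N at the top, 12 N at the stop; it springs back when let go
- board_top (a point): Centre of the top face of the round wooden board, 300 mm across and 32 mm thick, lying fixed on the table; this point is 32 mm above the table. z up
- salt_mid (a point): Centre (45 mm up) of a loose glass shaker with a grey top, 44 mm across and 90 mm tall, standing close to the left of the sprayer; leave alone
- pepper_mid (a point): Centre (45 mm up) of a second such loose shaker, 44 mm across and 90 mm tall, to the right of the sprayer on the robot's side; leave alone
- spice_c_mid (a point): Centre (52 mm up) of a loose spice jar with a dark lid, 44 mm across and 105 mm tall, close to the right of the sprayer; leave alone
Things that resemble listed ones, but are neither listed nor needed, are in the scene too. Leave any orange or purple look-alike of the part that bears cap_mid alone.

How it is judged:
By the outcome, as a careful person would: the job done as asked, in the order asked, and still so for the second after the job is handed in, with the robot touching nothing.
It also fails if it takes over 72 s, if anything falls off the work surface, if the arm or the gripper's body presses on something with over 40 N, if the wrist force passes 120 N, or if a joint passes its speed limit or range.

## Working session

There is one attempt and no reset: what is moved stays moved. The work goes in short steps, Python scripts to look and compute and a tool call to move; the robot and the scene stay as the last step left them, time stands still between calls to the robot, and variables do not carry over. Pictures are saved under pics/ and viewed, at most 10 in all, crops included, and the job is handed in when it is done.

Besides the shell and the picture viewer there is one more tool, called in YAML: its name, and indented under it one key for each argument. drive_tool: Moves the arm, as the interface text tells. Shifts and turns lie within -1 to 1; 1 stands for 250 mm of shift or 0.5 rad of turn. Its arguments: {"type":"object","properties":{"slide":{"type":"array","items":{"type":"array","items":{"type":"number"}}},"rotation":{"type":"array","items":{"type":"array","items":{"type":"number"}}},"gripper":{"type":"number"}},"required":["slide","rotation"]}

```bash
mkdir -p pics; cat > h.py <<'E'
import numpy as np, cv2
from scipy.spatial.transform import Rotation as R
from workcell import bot
def cam(n):
    c=bot.camera(n); np.savez(f'{n}.npz',**{k:np.asarray(v) for k,v in c.items()}); return c
def load(n): return dict(np.load(f'{n}.npz'))
def rot(c):
    o=np.asarray(c['orientation']); return o if o.shape==(3,3) else R.from_quat(o).as_matrix()
def cloud(c):
    z=c['z_map']; K=c['camera_matrix']; v,u=np.indices(z.shape)
    p=np.stack([(u-K[0,2])/K[0,0]*z,-(v-K[1,2])/K[1,1]*z,-z],-1)
    return p@rot(c).T+np.asarray(c['xyz'])
E
python3 - <<'E'
from h import *
for n in ['scene','top']:
    c=cam(n); cv2.imwrite(f'pics/{n}1.png',c['image'][...,::-1]); print(n,c['xyz'],c['orientation'],c['camera_matrix'].tolist(),(c['z_map']>0).mean(),c.keys())
print(bot.get_obs())
E
```

```text
scene [0.07864657 0.66814821 0.55813502] [-0.11026513  0.49748482  0.83772336 -0.19639251] [[484.3364293518331, 0.0, 319.45850670048134], [0.0, 484.3364293518331, 239.32345886151643], [0.0, 0.0, 1.0]] 0.9950065104166667 dict_keys(['image', 'z_map', 'camera_matrix', 'xyz', 'orientation'])
top [ 0.38038449 -0.07366148  1.1670987 ] [ 0.01006129 -0.02623075 -0.70610652  0.70754809] [[558.1618021927654, 0.0, 324.66803393992797], [0.0, 558.1618021927654, 242.32198043744455], [0.0, 0.0, 1.0]] 0.9962076822916667 dict_keys(['image', 'z_map', 'camera_matrix', 'xyz', 'orientation'])
{'clock': 0.1, 'joint_pos': array([-1.29898153e+00,  2.41326524e-01,  3.87905881e-03,  1.33523034e+00,
        1.27867910e-05,  1.57079863e+00]), 'joint_vel': array([ 0.00214962, -0.00159564,  0.00203466, -0.00018162, -0.00272488,
       -0.0014027 ]), 'tau': array([-5.55202641e-04, -3.73139048e+01,  2.53009576e+01,  1.08502209e-02,
       -3.72991587e-05, -1.43415861e-05]), 'eef_pos': array([ 0.13409124, -0.48109436,  0.23051523]), 'tool_rot': array([ 9.90778515e-01,  1.35488190e-01, -1.21126906e-04, -9.32931155e-04]), 'ft_force': array([ 0.8358626 , -0.41580855, -0.36944156]), 'ft_torque': array([0.03146255, 0.00923382, 0.00184079]), 'grasp_force': 0.0, 'grip_width': 0.08550542242574234}
```

View pics/scene1.png

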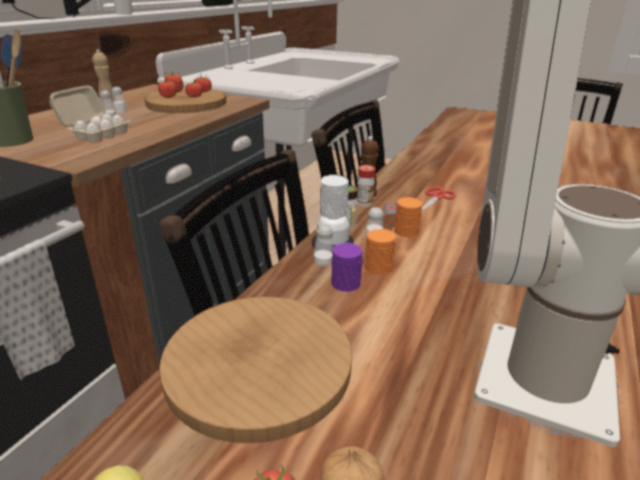

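View pics/top1.png

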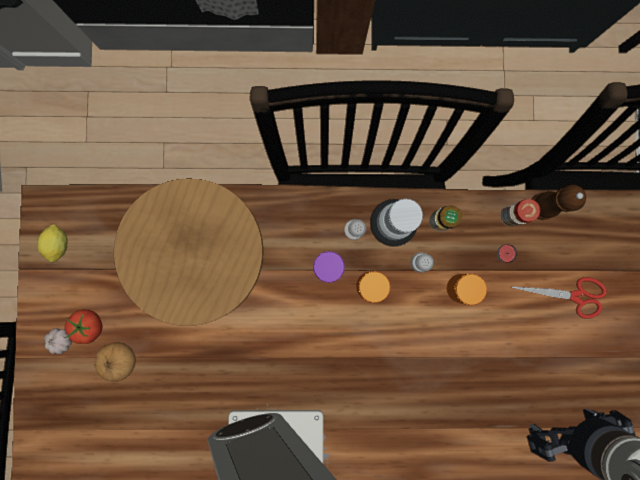

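The silver cup at top (406,216) / scene (334,195) sits on the bottle with the black foot and fits cap_mid. The purple one at top (329,267) and the orange ones at (374,287) and (470,290) are the look-alikes. The board is at (188,252). The shakers are at (355,229) and (423,262), and the spice jar is at (447,217). I'll measure these and check the cap in a crop.

```bash
python3 - <<'E'
from h import *
t=load('top'); s=load('scene'); P=cloud(t); Q=cloud(s)
def fit(P,box,z0,z1,name):
    u0,v0,u1,v1=box; p=P[v0:v1,u0:u1].reshape(-1,3); p=p[(p[:,2]>z0)&(p[:,2]<z1)]
    if len(p)<5: print(name,len(p)); return
    (x,y),r=cv2.minEnclosingCircle(p[:,:2].astype(np.float32)); print(name,len(p),'circ',np.round([x,y,r],4),'mean',p.mean(0).round(4),'med z',np.median(p[:,2]).round(4))
fit(P,(375,190,430,245),.15,.17,'cap top T')
fit(Q,(310,165,360,245),.152,.17,'cap top S')
fit(Q,(310,165,360,245),.09,.15,'cap side S')
fit(P,(340,215,372,245),.08,.1,'salt')
fit(P,(408,248,438,276),.08,.1,'pepper')
fit(P,(426,200,465,232),.095,.115,'spice')
fit(P,(100,170,275,335),.025,.04,'board T')
fit(Q,(150,290,360,440),.025,.04,'board S')
for n,b in dict(purple=(312,250,346,284),or1=(357,270,392,304),or2=(452,272,488,307),redcap=(495,243,520,264),pm=(500,180,590,228)).items(): fit(P,b,.02,.3,n)
print('max z chair', P[80:185,250:515,2].max())
a=cv2.resize(s['image'][150:300,270:440],None,fx=3,fy=3,interpolation=3); b=cv2.resize(t['image'][180:300,310:400+90],(510,340),interpolation=3)
b=cv2.copyMakeBorder(b[:, :],0,110,0,0,cv2.BORDER_CONSTANT)
w=np.hstack([a,b]); w=cv2.resize(w,(800,int(800*w.shape[0]/w.shape[1]))); cv2.imwrite('pics/crop.png',w[...,::-1])
E
```

```text
cap top T 860 circ [ 0.4822 -0.2433  0.0303] mean [ 0.4818 -0.2429  0.1597] med z 0.1599
cap top S 305 circ [ 0.4831 -0.241   0.0315] mean [ 0.48   -0.2358  0.1591] med z 0.1601
cap side S 809 circ [ 0.4954 -0.3499  0.1414] mean [ 0.475  -0.241   0.1176] med z 0.1154
salt 191 circ [ 0.4646 -0.1614  0.0159] mean [ 0.4648 -0.1608  0.0853] med z 0.0854
pepper 195 circ [ 0.3985 -0.293   0.0167] mean [ 0.3979 -0.2927  0.0855] med z 0.0857
spice 416 circ [ 0.4859 -0.3391  0.0221] mean [ 0.4855 -0.3382  0.1044] med z 0.1045
board T 16837 circ [0.3894 0.2098 0.194 ] mean [0.4194 0.1785 0.0296] med z 0.0296
board S 20264 circ [0.4204 0.1789 0.1516] mean [0.411  0.1986 0.0303] med z 0.0303
purple 749 circ [ 0.3887 -0.1053  0.0305] mean [ 0.3888 -0.1054  0.0788] med z 0.079
or1 811 circ [ 0.35   -0.1945  0.0306] mean [ 0.3502 -0.1927  0.0767] med z 0.0788
or2 901 circ [ 0.345  -0.3848  0.031 ] mean [ 0.3458 -0.38    0.0743] med z 0.0785
redcap 0
pm 1883 circ [ 0.5076 -0.524   0.0599] mean [ 0.5075 -0.5224  0.1026] med z 0.1051
max z chair 1.1670987028204811
```

View pics/crop.png

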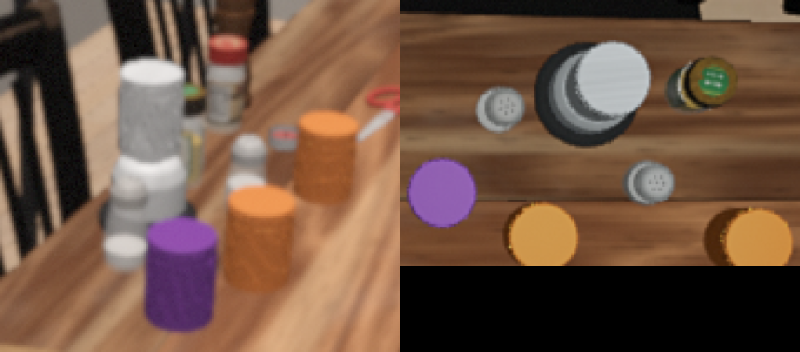

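The crop confirms it: the silver cap sits on the aluminium bottle (crop 150,105), axis near (0.482,-0.242) with its top at 0.160. Next I move over there while turning clockwise, so joint 6 has room for the whole unscrewing.

drive_tool:
  slide:
    - [0.1,-0.035,0]
    - [0.2,-0.07,0]
    - [0.3,-0.105,0]
    - [0.4,-0.14,0]
    - [0.5,-0.175,0]
    - [0.6,-0.21,0]
    - [0.7,-0.245,0]
    - [0.8,-0.28,0]
  rotation:
    - [0,0,0.125]
    - [0,0,0.25]
    - [0,0,0.375]
    - [0,0,0.5]
    - [0,0,0.625]
    - [0,0,0.75]
    - [0,0,0.875]
    - [0,0,1]
  gripper: 1

```text
clock: 1.1
eef_pos: [0.3085, -0.3597, 0.2308]
tool_rot: [0.993, -0.115, -0.0, -0.0]
ft_force: [-0.5, 0.1, -0.4]
grip_width: 0.0854
grasp_force: 0.0
```

```bash
cat >> h.py <<'E'
def go(x,y,z=None):
    o=bot.get_obs(); M=R.from_quat(o['tool_rot']).as_matrix(); p=o['eef_pos']
    d=np.array([x,y,p[2] if z is None else z])-p
    print('t',o['clock'],'pos',p.round(4),'yaw',np.arctan2(M[1,0],M[0,0]).round(3),'tilt',(M[:2,2]).round(4),'j',o['joint_pos'].round(3),'w',round(o['grip_width'],4),'gf',round(o['grasp_force'],1),'F',o['ft_force'].round(1),'T',o['ft_torque'].round(2))
    print('need scaled',(M.T@d/.25).round(3))
E
python3 -c "
from h import *
go(.482,-.242)"
```

```text
t 1.1 pos [ 0.3085 -0.3597  0.2308] yaw -0.23 tilt [-0.0007  0.0008] j [-0.862  0.19  -0.061  1.321 -0.     2.51 ] w 0.0854 gf 0.0 F [-0.5  0.1 -0.4] T [0.01 0.05 0.02]
need scaled [ 0.568 -0.617 -0.   ]
```

drive_tool:
  slide:
    - [0.07,-0.077,0]
    - [0.14,-0.154,0]
    - [0.21,-0.231,0]
    - [0.285,-0.31,0]
    - [0.36,-0.39,0]
    - [0.43,-0.47,0]
    - [0.5,-0.545,0]
    - [0.568,-0.617,0]
  rotation:
    - [0,0,0.025]
    - [0,0,0.05]
    - [0,0,0.075]
    - [0,0,0.1]
    - [0,0,0.125]
    - [0,0,0.15]
    - [0,0,0.175]
    - [0,0,0.2]

```text
clock: 2.1
eef_pos: [0.4817, -0.2417, 0.2307]
tool_rot: [0.987, -0.163, -0.001, -0.0]
ft_force: [-0.3, 0.5, -1.1]
grip_width: 0.0854
grasp_force: 0.0
```

```bash
python3 - <<'E'
from h import *
w=cam('wrist'); cv2.imwrite('pics/w1.png',w['image'][...,::-1])
P=cloud(w); m=(P[...,2]>.155)&(P[...,2]<.166)&(np.hypot(P[...,0]-.482,P[...,1]+.242)<.05)
p=P[m]; print(w['xyz'],len(p))
if len(p)>20: print(cv2.minEnclosingCircle(p[:,:2].astype(np.float32)),p.mean(0),p.min(0),p.max(0))
go(.482,-.242,.12)
E
```

```text
[ 0.55602366 -0.26734271  0.37274592] 9030
((0.4844238758087158, -0.2440880835056305), 0.030300816521048546) [ 0.4858427  -0.24436439  0.16028052] [ 0.45426194 -0.27370364  0.15500828] [ 0.51457611 -0.21434     0.16301418]
t 2.15 pos [ 0.4841 -0.2401  0.2305] yaw -0.326 tilt [0.001  0.0018] j [-4.620e-01  3.210e-01  1.120e-01  1.362e+00  2.000e-03  3.006e+00] w 0.0855 gf 0.0 F [ 2.6  0.6 -0. ] T [ 0.02 -0.16  0.01]
need scaled [-0.006  0.011  0.442]
```

View pics/w1.png

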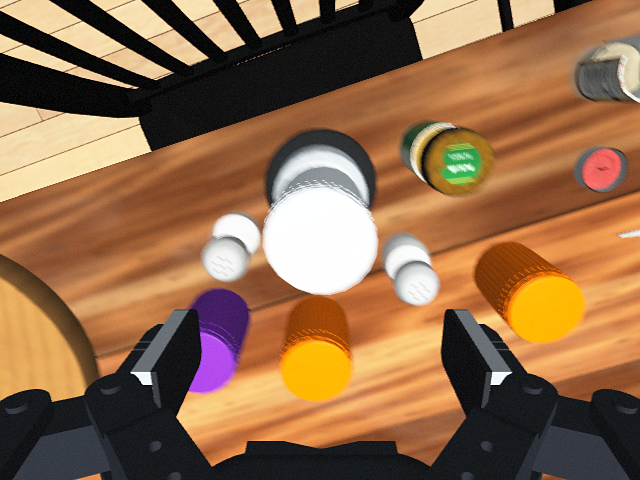

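The wrist view shows the cap centred at (321,238), midway between the pads (200 and 442), with the shakers well below. I'll descend now.

drive_tool:
  slide:
    - [0.004,0,0.07]
    - [0.004,0,0.15]
    - [0.004,0,0.23]
    - [0.004,0,0.31]
    - [0.004,0,0.38]
    - [0.004,0,0.43]
    - [0.004,0,0.45]
    - [0.004,0,0.45]
  rotation:
    - [0,0,0]
    - [0,0,0]
    - [0,0,0]
    - [0,0,0]
    - [0,0,0]
    - [0,0,0]
    - [0,0,0]
    - [0,0,0]

```text
clock: 3.15
eef_pos: [0.4822, -0.2427, 0.1187]
tool_rot: [0.987, -0.163, -0.0, -0.0]
ft_force: [-0.5, -0.3, 0.1]
grip_width: 0.0858
grasp_force: 0.0
```

drive_tool:
  slide:
    - [0,0,0]
    - [0,0,0]
    - [0,0,0]
    - [0,0,0]
    - [0,0,0]
    - [0,0,0]
    - [0,0,0]
    - [0,0,0]
  rotation:
    - [0,0,0]
    - [0,0,0]
    - [0,0,0]
    - [0,0,0]
    - [0,0,0]
    - [0,0,0]
    - [0,0,0]
    - [0,0,0]
  gripper: 0.55

```text
clock: 4.15
eef_pos: [0.4827, -0.2431, 0.1197]
tool_rot: [0.987, -0.163, 0.001, 0.0]
ft_force: [-1.7, -0.4, 5.4]
grip_width: 0.0594
grasp_force: 63.5
```

```bash
python3 -c "
from h import *
go(.483,-.2425,.118)"
```

```text
t 4.15 pos [ 0.4827 -0.2431  0.1197] yaw -0.328 tilt [ 0.0014 -0.0011] j [-0.466  0.391 -0.084  1.093 -0.     3.004] w 0.0594 gf 63.5 F [-1.7 -0.4  5.4] T [-0.15  0.27  0.02]
need scaled [ 0.    -0.003  0.007]
```

drive_tool:
  slide:
    - [0,0,0]
    - [0,0,0]
    - [0,0,0]
    - [0,0,0]
    - [0,0,-0.001]
    - [0,0,-0.002]
    - [0,0,-0.003]
    - [0,0,-0.003]
  rotation:
    - [0,0,-0.1]
    - [0,0,-0.25]
    - [0,0,-0.4]
    - [0,0,-0.55]
    - [0,0,-0.7]
    - [0,0,-0.85]
    - [0,0,-1]
    - [0,0,-1]

```text
clock: 5.15
eef_pos: [0.4831, -0.2432, 0.1206]
tool_rot: [0.996, 0.086, 0.001, 0.001]
ft_force: [-0.4, -0.1, 5.7]
grip_width: 0.0592
grasp_force: 63.5
```

```bash
python3 -c "
from h import *
go(.483,-.2425,.118)"
```

```text
t 5.15 pos [ 0.4831 -0.2432  0.1206] yaw 0.172 tilt [ 0.0022 -0.0012] j [-0.466  0.391 -0.083  1.095 -0.     2.503] w 0.0592 gf 63.5 F [-0.4 -0.1  5.7] T [-0.12  0.16 -0.02]
need scaled [ 0.    -0.003  0.01 ]
```

drive_tool:
  slide:
    - [0,0,0]
    - [0,0,-0.001]
    - [0,0,-0.002]
    - [0,0,-0.004]
    - [0,0,-0.005]
    - [0,0,-0.007]
    - [0,0,-0.008]
    - [0,0,-0.008]
  rotation:
    - [0,0,-0.1]
    - [0,0,-0.25]
    - [0,0,-0.4]
    - [0,0,-0.55]
    - [0,0,-0.7]
    - [0,0,-0.85]
    - [0,0,-1]
    - [0,0,-1]

```text
clock: 6.15
eef_pos: [0.483, -0.2434, 0.1224]
tool_rot: [0.944, 0.329, 0.001, 0.001]
ft_force: [-0.4, -1.3, 6.1]
grip_width: 0.059
grasp_force: 63.5
```

drive_tool:
  slide:
    - [0,0,0]
    - [0,0,-0.001]
    - [0,0,-0.002]
    - [0,0,-0.004]
    - [0,0,-0.006]
    - [0,0,-0.008]
    - [0,0,-0.01]
    - [0,0,-0.01]
  rotation:
    - [0,0,-0.1]
    - [0,0,-0.25]
    - [0,0,-0.4]
    - [0,0,-0.55]
    - [0,0,-0.7]
    - [0,0,-0.85]
    - [0,0,-1]
    - [0,0,-1]

```text
clock: 7.15
eef_pos: [0.4829, -0.2437, 0.1239]
tool_rot: [0.834, 0.552, -0.0, 0.001]
ft_force: [1.4, -4.5, -1.4]
grip_width: 0.0593
grasp_force: 64.6
```

```bash
python3 -c "
from h import *
go(.483,-.2425,.118)
s=cam('scene');P=cloud(s); cv2.imwrite('pics/s2.png',cv2.resize(s['image'][100:300,240:440],(600,600),interpolation=3)[...,::-1])
"
```

```text
t 7.15 pos [ 0.4829 -0.2437  0.1239] yaw 1.17 tilt [ 0.0011 -0.0018] j [-4.670e-01  3.880e-01 -7.700e-02  1.104e+00 -1.000e-03  1.505e+00] w 0.0593 gf 64.6 F [ 1.4 -4.5 -1.4] T [-1.   -0.53 -0.04]
need scaled [ 0.004 -0.002  0.023]
```

View pics/s2.png

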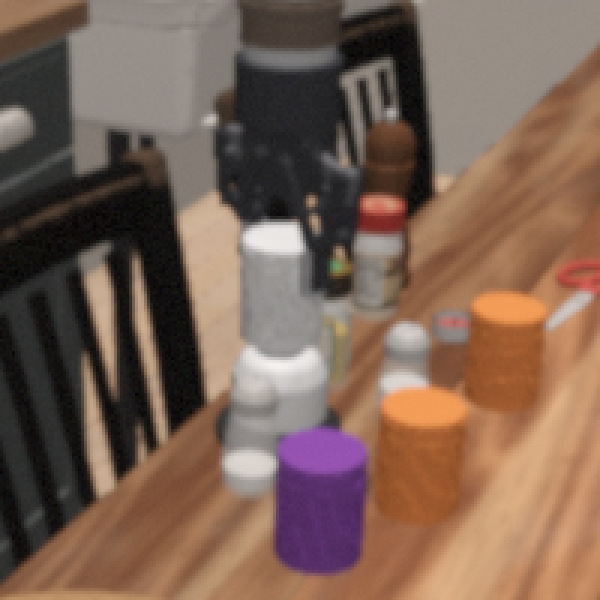

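The view shows the gripper on the cap, with the shakers undisturbed at (250,420) and (405,350). I'll check from depth that the cap is climbing.

```bash
python3 -c "
from h import *
s=load('scene');P=cloud(s);print(P.shape)
for c in (324,328,332): print(c,[(r,P[r,c].round(4).tolist()) for r in range(172,186,2)])
# lower edge of cap: bright bottle shoulder transition
g=cv2.cvtColor(s['image'],cv2.COLOR_RGB2GRAY); print(g[205:225,328], P[205:225,328,2].round(3))
t=cam('top');
"
```

```text
(480, 640, 3)
324 [(172, [0.513, -0.2539, 0.1707]), (174, [0.5125, -0.253, 0.1664]), (176, [0.5108, -0.2496, 0.1631]), (178, [0.506, -0.2394, 0.1628]), (180, [0.5005, -0.228, 0.1631]), (182, [0.4927, -0.2115, 0.1658]), (184, [0.4942, -0.215, 0.1597])]
328 [(172, [0.6847, -0.648, 0.0076]), (174, [0.5085, -0.2656, 0.1628]), (176, [0.5014, -0.2504, 0.1646]), (178, [0.4959, -0.2388, 0.1649]), (180, [0.4915, -0.2294, 0.1643]), (182, [0.4872, -0.2201, 0.1638]), (184, [0.4831, -0.2116, 0.163])]
332 [(172, [0.6761, -0.6599, 0.0051]), (174, [0.6772, -0.6627, -0.0028]), (176, [0.4943, -0.2563, 0.1638]), (178, [0.4876, -0.2415, 0.1654]), (180, [0.484, -0.2339, 0.1641]), (182, [0.4796, -0.2243, 0.1637]), (184, [0.4752, -0.2149, 0.1633])]
[144 146 146 149 151 152 154 154 150 148 149 144 149 179 214 233 237 232
 222 210] [0.112 0.112 0.107 0.109 0.103 0.101 0.098 0.097 0.093 0.091 0.09  0.087
 0.076 0.076 0.073 0.071 0.07  0.07  0.069 0.067]
```

The cap top is now at about 0.164, so it's climbing on the thread. I'll continue.

drive_tool:
  slide:
    - [0,0,-0.001]
    - [0,0,-0.002]
    - [0,0,-0.003]
    - [0,0,-0.005]
    - [0,0,-0.006]
    - [0,0,-0.008]
    - [0,0,-0.009]
    - [0,0,-0.009]
  rotation:
    - [0,0,-0.1]
    - [0,0,-0.25]
    - [0,0,-0.4]
    - [0,0,-0.55]
    - [0,0,-0.7]
    - [0,0,-0.85]
    - [0,0,-1]
    - [0,0,-1]

```text
clock: 8.25
eef_pos: [0.4832, -0.2437, 0.1265]
tool_rot: [0.671, 0.741, -0.0, 0.001]
ft_force: [2.8, -5.4, -0.8]
grip_width: 0.0592
grasp_force: 64.9
```

drive_tool:
  slide:
    - [0,0,-0.001]
    - [0,0,-0.002]
    - [0,0,-0.004]
    - [0,0,-0.005]
    - [0,0,-0.007]
    - [0,0,-0.008]
    - [0,0,-0.01]
    - [0,0,-0.01]
  rotation:
    - [0,0,-0.1]
    - [0,0,-0.25]
    - [0,0,-0.4]
    - [0,0,-0.55]
    - [0,0,-0.7]
    - [0,0,-0.85]
    - [0,0,-1]
    - [0,0,-1]

```text
clock: 9.25
eef_pos: [0.4835, -0.2436, 0.1291]
tool_rot: [0.467, 0.884, -0.0, 0.001]
ft_force: [3.3, -4.7, -1.3]
grip_width: 0.0592
grasp_force: 65.0
```

drive_tool:
  slide:
    - [0,0,-0.001]
    - [0,0,-0.002]
    - [0,0,-0.004]
    - [0,0,-0.005]
    - [0,0,-0.007]
    - [0,0,-0.008]
    - [0,0,-0.01]
    - [0,0,-0.01]
  rotation:
    - [0,0,-0.1]
    - [0,0,-0.25]
    - [0,0,-0.4]
    - [0,0,-0.55]
    - [0,0,-0.7]
    - [0,0,-0.85]
    - [0,0,-1]
    - [0,0,-1]

```text
clock: 10.25
eef_pos: [0.4836, -0.2434, 0.1316]
tool_rot: [0.233, 0.972, -0.0, 0.001]
ft_force: [4.4, -4.1, -0.3]
grip_width: 0.0592
grasp_force: 65.0
```

```bash
python3 -c "
from h import *
go(.483,-.2425,.118)
s=cam('scene');P=cloud(s)
for c in (326,330,334): print(c,P[162:190:2,c,2].round(4))
"
```

```text
t 10.25 pos [ 0.4836 -0.2434  0.1316] yaw 2.671 tilt [ 0.0028 -0.0012] j [-0.466  0.382 -0.065  1.121  0.     0.005] w 0.0592 gf 65.0 F [ 4.4 -4.1 -0.3] T [-0.81 -0.85 -0.  ]
need scaled [0.004 0.002 0.054]
326 [0.0418 0.2087 0.2031 0.1999 0.1941 0.1908 0.1865 0.1806 0.1717 0.1714
 0.1659 0.1623 0.1576 0.1531]
330 [0.2134 0.208  0.2036 0.2    0.0139 0.1724 0.1712 0.1719 0.1717 0.1709
 0.1687 0.1627 0.1584 0.1544]
334 [ 0.2078  0.0066  0.0008 -0.0057 -0.013   0.1718  0.1711  0.1715  0.1723
  0.1731  0.1693  0.1636  0.1587  0.1554]
```

drive_tool:
  slide:
    - [0,0,-0.001]
    - [0,0,-0.002]
    - [0,0,-0.004]
    - [0,0,-0.005]
    - [0,0,-0.007]
    - [0,0,-0.008]
    - [0,0,-0.01]
    - [0,0,-0.01]
  rotation:
    - [0,0,-0.1]
    - [0,0,-0.25]
    - [0,0,-0.4]
    - [0,0,-0.55]
    - [0,0,-0.7]
    - [0,0,-0.85]
    - [0,0,-1]
    - [0,0,-1]

```text
clock: 11.3
eef_pos: [0.4836, -0.243, 0.134]
tool_rot: [-0.014, 1.0, -0.0, 0.001]
ft_force: [4.8, -3.7, -1.2]
grip_width: 0.0593
grasp_force: 65.1
```

drive_tool:
  slide:
    - [0,0,-0.001]
    - [0,0,-0.002]
    - [0,0,-0.004]
    - [0,0,-0.005]
    - [0,0,-0.007]
    - [0,0,-0.008]
    - [0,0,-0.01]
    - [0,0,-0.01]
  rotation:
    - [0,0,-0.1]
    - [0,0,-0.25]
    - [0,0,-0.4]
    - [0,0,-0.55]
    - [0,0,-0.7]
    - [0,0,-0.85]
    - [0,0,-1]
    - [0,0,-1]

```text
clock: 12.3
eef_pos: [0.4834, -0.2427, 0.1364]
tool_rot: [-0.261, 0.965, -0.0, 0.001]
ft_force: [4.8, -1.7, -2.1]
grip_width: 0.0591
grasp_force: 65.1
```

drive_tool:
  slide:
    - [0,0,-0.001]
    - [0,0,-0.002]
    - [0,0,-0.004]
    - [0,0,-0.005]
    - [0,0,-0.007]
    - [0,0,-0.008]
    - [0,0,-0.01]
    - [0,0,-0.01]
  rotation:
    - [0,0,-0.1]
    - [0,0,-0.25]
    - [0,0,-0.4]
    - [0,0,-0.55]
    - [0,0,-0.7]
    - [0,0,-0.85]
    - [0,0,-1]
    - [0,0,-1]

```text
clock: 13.3
eef_pos: [0.483, -0.2425, 0.1389]
tool_rot: [-0.492, 0.871, -0.0, 0.001]
ft_force: [5.0, -2.1, -1.7]
grip_width: 0.0592
grasp_force: 65.2
```

drive_tool:
  slide:
    - [0,0,0]
    - [0,0,-0.002]
    - [0,0,-0.004]
    - [0,0,-0.006]
    - [0,0,-0.008]
    - [0,0,-0.012]
    - [0,0,-0.016]
    - [0,0,-0.016]
  rotation:
    - [0,0,-0.1]
    - [0,0,-0.2]
    - [0,0,-0.3]
    - [0,0,-0.4]
    - [0,0,-0.4]
    - [0,0,-0.4]
    - [0,0,-0.4]
    - [0,0,-0.4]

```text
clock: 14.3
eef_pos: [0.4828, -0.2423, 0.1426]
tool_rot: [-0.576, 0.817, 0.0, 0.001]
ft_force: [4.8, -1.5, -2.9]
grip_width: 0.0591
grasp_force: 65.1
```

```bash
python3 -c "
from h import *
go(.483,-.2425,.118)
s=cam('scene');P=cloud(s)
for c in (326,330,334): print(c,P[156:186:2,c,2].round(4))
"
```

```text
t 14.3 pos [ 0.4828 -0.2423  0.1426] yaw -1.914 tilt [0.0009 0.001 ] j [-4.660e-01  3.730e-01 -4.900e-02  1.149e+00  1.000e-03 -1.693e+00] w 0.0591 gf 65.1 F [ 4.8 -1.5 -2.9] T [-0.35 -1.2  -0.01]
need scaled [ 0.001 -0.001  0.098]
326 [0.2111 0.2069 0.1969 0.1945 0.1882 0.1861 0.1829 0.1834 0.1836 0.1832
 0.1799 0.1756 0.1709 0.1673 0.1597]
330 [0.2174 0.0473 0.0423 0.0365 0.0288 0.0215 0.1823 0.1831 0.1822 0.183
 0.181  0.1763 0.1716 0.1674 0.1638]
334 [0.2213 0.2158 0.017  0.0123 0.0043 0.0024 0.1835 0.1821 0.1829 0.1832
 0.1817 0.1768 0.1716 0.1691 0.1638]
```

The cap top is at 0.183 with only about -3 N on the wrist, so it's free. I'll lift straight up.

drive_tool:
  slide:
    - [0,0,-0.01]
    - [0,0,-0.03]
    - [0,0,-0.07]
    - [0,0,-0.12]
    - [0,0,-0.18]
    - [0,0,-0.24]
    - [0,0,-0.3]
    - [0,0,-0.32]
  rotation:
    - [0,0,0]
    - [0,0,0]
    - [0,0,0]
    - [0,0,0]
    - [0,0,0]
    - [0,0,0]
    - [0,0,0]
    - [0,0,0]

```text
clock: 15.35
eef_pos: [0.4829, -0.243, 0.2245]
tool_rot: [-0.577, 0.817, -0.001, 0.001]
ft_force: [-0.3, 0.3, -1.2]
grip_width: 0.0592
grasp_force: 65.6
```

```bash
python3 -c "
from h import *
go(.43,.16)
s=cam('scene'); cv2.imwrite('pics/s3.png',cv2.resize(s['image'][80:280,240:440],(600,600),interpolation=3)[...,::-1])
"
```

```text
t 15.35 pos [ 0.4829 -0.243   0.2245] yaw -1.911 tilt [ 0.0022 -0.0011] j [-0.466  0.322  0.098  1.344  0.    -1.696] w 0.0592 gf 65.6 F [-0.3  0.3 -1.2] T [-0.02 -0.01 -0.01]
need scaled [-1.449  0.738 -0.002]
```

View pics/s3.png

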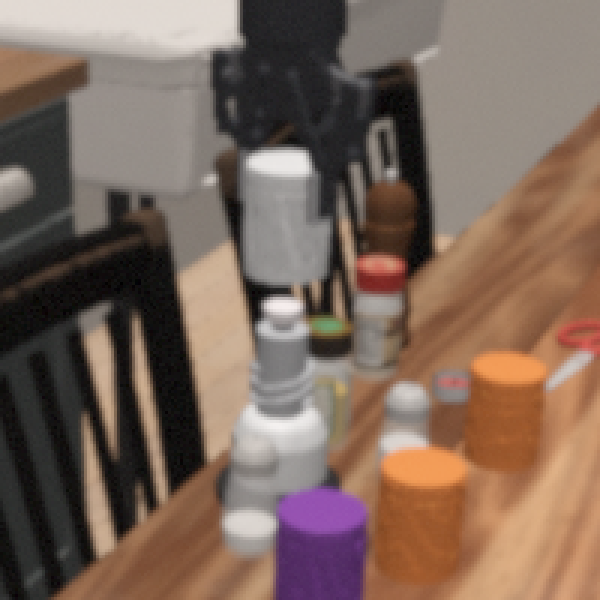

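The cap (285,215) is clear above the exposed white pump head (285,310), and the neighbours are undisturbed. I'll carry it to the board.

drive_tool:
  slide:
    - [-0.04,0.02,0]
    - [-0.12,0.061,0]
    - [-0.22,0.112,0]
    - [-0.32,0.163,0]
    - [-0.42,0.214,0]
    - [-0.52,0.265,0]
    - [-0.62,0.316,0]
    - [-0.72,0.367,0]
  rotation:
    - [0,0,0]
    - [0,0,0]
    - [0,0,0]
    - [0,0,0]
    - [0,0,0]
    - [0,0,0]
    - [0,0,0]
    - [0,0,0]

```text
clock: 16.4
eef_pos: [0.4545, -0.0401, 0.2223]
tool_rot: [-0.578, 0.816, 0.001, -0.0]
ft_force: [0.5, 0.5, -0.9]
grip_width: 0.0594
grasp_force: 65.5
```

drive_tool:
  slide:
    - [-0.12,0.061,0]
    - [-0.24,0.122,0]
    - [-0.36,0.183,0]
    - [-0.48,0.244,0]
    - [-0.58,0.296,0]
    - [-0.66,0.336,0]
    - [-0.71,0.362,0]
    - [-0.73,0.372,0]
  rotation:
    - [0,0,0]
    - [0,0,0]
    - [0,0,0]
    - [0,0,0]
    - [0,0,0]
    - [0,0,0]
    - [0,0,0]
    - [0,0,0]

```text
clock: 17.4
eef_pos: [0.4283, 0.1615, 0.2226]
tool_rot: [-0.578, 0.816, 0.0, -0.0]
ft_force: [-0.1, -1.5, -1.2]
grip_width: 0.0594
grasp_force: 65.5
```

```bash
python3 -c "
from h import *
go(.43,.16,.072)
s=cam('scene'); cv2.imwrite('pics/s4.png',s['image'][...,::-1]);t=cam('top');P=cloud(t)
# board height under & pump/shakers
print(np.median(P[280:300,180:200,2]))
m=(P[...,2]>.152)&(P[...,2]<.166)&(np.hypot(P[...,0]-.483,P[...,1]+.243)<.03); print(m.sum(),P[m].mean(0), cv2.minEnclosingCircle(P[m][:,:2].astype(np.float32)) if m.sum() else '')
"
```

```text
t 17.4 pos [0.4283 0.1615 0.2226] yaw -1.91 tilt [-0.0006 -0.0003] j [ 0.361  0.162 -0.117  1.293 -0.    -0.871] w 0.0594 gf 65.5 F [-0.1 -1.5 -1.2] T [-0.04 -0.01 -0.02]
need scaled [ 0.003 -0.009  0.602]
0.029231352025724133
191 [ 0.48204948 -0.24321231  0.15682741] ((0.4823864996433258, -0.24367815256118774), 0.014748100191354752)
```

View pics/s4.png

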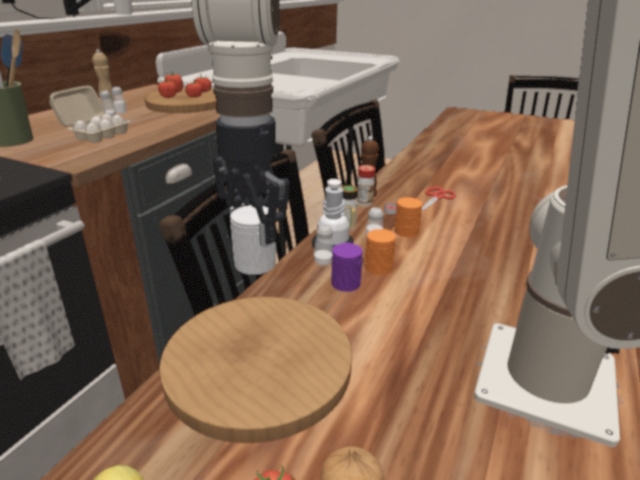

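The cap (255,240) hangs upright over the board. I'll lower it, with the last part slow.

drive_tool:
  slide:
    - [0,0,0.05]
    - [0,0,0.15]
    - [0,0,0.27]
    - [0,0,0.39]
    - [0,0,0.49]
    - [0,0,0.55]
    - [0,0,0.58]
    - [0,0,0.58]
  rotation:
    - [0,0,0]
    - [0,0,0]
    - [0,0,0]
    - [0,0,0]
    - [0,0,0]
    - [0,0,0]
    - [0,0,0]
    - [0,0,0]

```text
clock: 18.5
eef_pos: [0.4288, 0.16, 0.0772]
tool_rot: [-0.577, 0.817, 0.0, -0.001]
ft_force: [-0.0, -0.5, -1.5]
grip_width: 0.0589
grasp_force: 65.5
```

drive_tool:
  slide:
    - [0,0,0.003]
    - [0,0,0.006]
    - [0,0,0.009]
    - [0,0,0.012]
    - [0,0,0.015]
    - [0,0,0.017]
    - [0,0,0.018]
    - [0,0,0.018]
  rotation:
    - [0,0,0]
    - [0,0,0]
    - [0,0,0]
    - [0,0,0]
    - [0,0,0]
    - [0,0,0]
    - [0,0,0]
    - [0,0,0]

```text
clock: 19.5
eef_pos: [0.4292, 0.1607, 0.0732]
tool_rot: [-0.577, 0.817, 0.0, -0.0]
ft_force: [-0.1, 0.1, -0.9]
grip_width: 0.0593
grasp_force: 65.5
```

```bash
python3 -c "
from h import *
go(.43,.16,.072)
s=cam('scene');P=cloud(s); m=(P[...,2]>.09)&(P[...,2]<.2)&(np.hypot(P[...,0]-.43,P[...,1]-.16)<.033)
z=P[m][:,2]; print(np.histogram(z,bins=np.arange(.09,.13,.002)))
"
```

```text
t 19.5 pos [0.4292 0.1607 0.0732] yaw -1.911 tilt [-0.0001 -0.    ] j [ 0.358  0.298 -0.364  0.909 -0.    -0.872] w 0.0593 gf 65.5 F [-0.1  0.1 -0.9] T [ 0.02 -0.04 -0.05]
need scaled [ 0.001 -0.004  0.005]
(array([ 34,  22,  28,  34,  21,  27,  25,  27,  29,  35,  38, 257, 193,
        11,   5,  18,  10,  13,  11,   3]), array([0.09 , 0.092, 0.094, 0.096, 0.098, 0.1  , 0.102, 0.104, 0.106,
       0.108, 0.11 , 0.112, 0.114, 0.116, 0.118, 0.12 , 0.122, 0.124,
       0.126, 0.128, 0.13 ]))
```

drive_tool:
  slide:
    - [0,0,0.001]
    - [0,0,0.002]
    - [0,0,0.003]
    - [0,0,0.004]
    - [0,0,0.005]
    - [0,0,0.006]
    - [0,0,0.007]
    - [0,0,0.008]
  rotation:
    - [0,0,0]
    - [0,0,0]
    - [0,0,0]
    - [0,0,0]
    - [0,0,0]
    - [0,0,0]
    - [0,0,0]
    - [0,0,0]

```text
clock: 20.55
eef_pos: [0.4292, 0.1607, 0.0713]
tool_rot: [-0.577, 0.817, 0.0, 0.0]
ft_force: [0.1, -0.2, -1.2]
grip_width: 0.0594
grasp_force: 65.5
```

drive_tool:
  slide:
    - [0,0,0.001]
    - [0,0,0.002]
    - [0,0,0.003]
    - [0,0,0.004]
    - [0,0,0.004]
    - [0,0,0.004]
    - [0,0,0.004]
    - [0,0,0.004]
  rotation:
    - [0,0,0]
    - [0,0,0]
    - [0,0,0]
    - [0,0,0]
    - [0,0,0]
    - [0,0,0]
    - [0,0,0]
    - [0,0,0]

```text
clock: 21.55
eef_pos: [0.4292, 0.1607, 0.0707]
tool_rot: [-0.577, 0.817, 0.0, 0.0]
ft_force: [-1.4, -0.6, 5.1]
grip_width: 0.0589
grasp_force: 66.2
```

Contact at 5 N. I'll release and rise.

drive_tool:
  slide:
    - [0,0,0]
    - [0,0,0]
    - [0,0,0]
    - [0,0,0]
    - [0,0,0]
    - [0,0,0]
    - [0,0,0]
    - [0,0,0]
  rotation:
    - [0,0,0]
    - [0,0,0]
    - [0,0,0]
    - [0,0,0]
    - [0,0,0]
    - [0,0,0]
    - [0,0,0]
    - [0,0,0]
  gripper: 1

```text
clock: 22.55
eef_pos: [0.4292, 0.1607, 0.0703]
tool_rot: [-0.577, 0.817, 0.0, 0.0]
ft_force: [0.1, 0.7, 0.4]
grip_width: 0.0853
grasp_force: 0.0
```

drive_tool:
  slide:
    - [0,0,-0.03]
    - [0,0,-0.1]
    - [0,0,-0.2]
    - [0,0,-0.3]
    - [0,0,-0.4]
    - [0,0,-0.5]
    - [0,0,-0.6]
    - [0,0,-0.64]
  rotation:
    - [0,0,0]
    - [0,0,0]
    - [0,0,0]
    - [0,0,0]
    - [0,0,0]
    - [0,0,0]
    - [0,0,0]
    - [0,0,0]

```text
clock: 23.55
eef_pos: [0.43, 0.161, 0.2322]
tool_rot: [-0.577, 0.817, -0.0, 0.002]
ft_force: [-0.1, 0.4, -0.2]
grip_width: 0.0854
grasp_force: 0.0
```

```bash
python3 -c "
from h import *
go(.483,-.243)
s=cam('scene'); cv2.imwrite('pics/s5.png',s['image'][...,::-1]);P=cloud(s); m=(P[...,2]>.105)&(P[...,2]<.118)&(np.hypot(P[...,0]-.43,P[...,1]-.16)<.05)
print(P[m].mean(0),np.median(P[m][:,2]))
"
```

```text
t 23.55 pos [0.43   0.161  0.2322] yaw -1.911 tilt [0.0031 0.0012] j [ 0.358  0.157 -0.098  1.313  0.    -0.872] w 0.0854 gf 0.0 F [-0.1  0.4 -0.2] T [ 0.01 -0.04 -0.03]
need scaled [ 1.452e+00 -7.400e-01 -1.000e-03]
[0.42632523 0.16388618 0.11070587] 0.11107252107458887
```

View pics/s5.png

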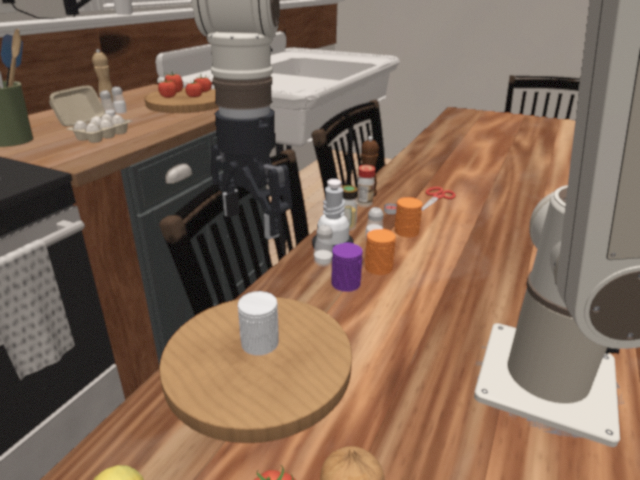

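The cap stands upright on the board (258,322). Now I shut the fingers and go back over the pump.

drive_tool:
  slide:
    - [0.04,-0.02,0]
    - [0.12,-0.061,0]
    - [0.22,-0.112,0]
    - [0.32,-0.163,0]
    - [0.42,-0.214,0]
    - [0.52,-0.265,0]
    - [0.62,-0.316,0]
    - [0.72,-0.367,0]
  rotation:
    - [0,0,0]
    - [0,0,0]
    - [0,0,0]
    - [0,0,0]
    - [0,0,0]
    - [0,0,0]
    - [0,0,0]
    - [0,0,0]
  gripper: 0

```text
clock: 24.6
eef_pos: [0.4545, -0.0412, 0.2288]
tool_rot: [-0.577, 0.817, 0.001, -0.001]
ft_force: [0.7, 0.5, 0.4]
grip_width: 0.0001
grasp_force: 0.0
```

drive_tool:
  slide:
    - [0.12,-0.061,0]
    - [0.24,-0.122,0]
    - [0.36,-0.183,0]
    - [0.48,-0.244,0]
    - [0.58,-0.296,0]
    - [0.66,-0.336,0]
    - [0.71,-0.362,0]
    - [0.73,-0.372,0]
  rotation:
    - [0,0,0]
    - [0,0,0]
    - [0,0,0]
    - [0,0,0]
    - [0,0,0]
    - [0,0,0]
    - [0,0,0]
    - [0,0,0]

```text
clock: 25.6
eef_pos: [0.4821, -0.2432, 0.2299]
tool_rot: [-0.577, 0.817, 0.0, -0.0]
ft_force: [0.4, 0.4, -0.5]
grip_width: 0.0002
grasp_force: 0.0
```

drive_tool:
  slide:
    - [0,0,0.03]
    - [0,0,0.08]
    - [0,0,0.13]
    - [0,0,0.18]
    - [0,0,0.22]
    - [0,0,0.24]
    - [0,0,0.24]
    - [0,0,0.24]
  rotation:
    - [0,0,0]
    - [0,0,0]
    - [0,0,0]
    - [0,0,0]
    - [0,0,0]
    - [0,0,0]
    - [0,0,0]
    - [0,0,0]

```text
clock: 26.6
eef_pos: [0.4826, -0.2429, 0.1708]
tool_rot: [-0.577, 0.817, -0.0, 0.0]
ft_force: [-0.7, -0.8, 0.4]
grip_width: 0.0001
grasp_force: 0.0
```

```bash
python3 -c "
from h import *
go(.483,-.243,.145)
s=cam('scene'); cv2.imwrite('pics/s6.png',cv2.resize(s['image'][100:300,240:440],(600,600),interpolation=3)[...,::-1])"
```

```text
t 26.6 pos [ 0.4826 -0.2429  0.1708] yaw -1.912 tilt [ 0.0009 -0.0004] j [-0.466  0.352 -0.002  1.216  0.    -1.696] w 0.0001 gf 0.0 F [-0.7 -0.8  0.4] T [-0.01 -0.04 -0.02]
need scaled [-0.    -0.002  0.103]
```

View pics/s6.png

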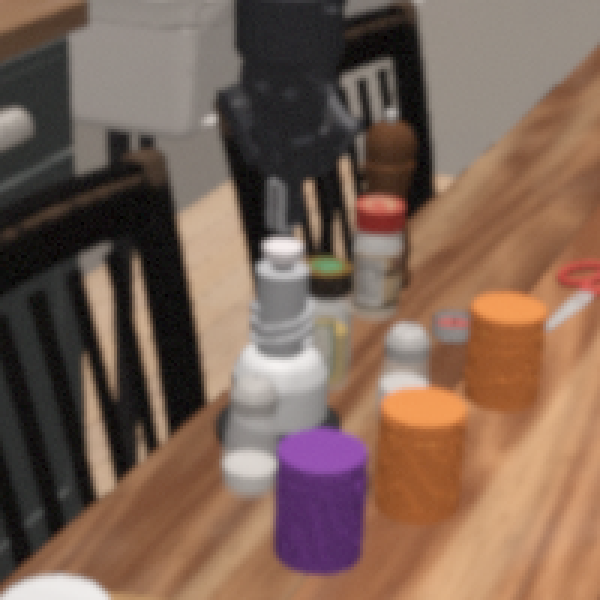

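The shut fingertips (278,205) are right over the pump head (282,250). I'll press.

drive_tool:
  slide:
    - [0,0,0.02]
    - [0,0,0.04]
    - [0,0,0.055]
    - [0,0,0.07]
    - [0,0,0.08]
    - [0,0,0.09]
    - [0,0,0.1]
    - [0,0,0.1]
  rotation:
    - [0,0,0]
    - [0,0,0]
    - [0,0,0]
    - [0,0,0]
    - [0,0,0]
    - [0,0,0]
    - [0,0,0]
    - [0,0,0]

```text
clock: 27.65
eef_pos: [0.4822, -0.2427, 0.147]
tool_rot: [-0.577, 0.817, -0.001, 0.0]
ft_force: [-4.2, 1.6, 10.8]
grip_width: -0.0002
grasp_force: 5.7
```

drive_tool:
  slide:
    - [0,0,0.002]
    - [0,0,0.004]
    - [0,0,0.006]
    - [0,0,0.008]
    - [0,0,0.01]
    - [0,0,0.012]
    - [0,0,0.012]
    - [0,0,0.012]
  rotation:
    - [0,0,0]
    - [0,0,0]
    - [0,0,0]
    - [0,0,0]
    - [0,0,0]
    - [0,0,0]
    - [0,0,0]
    - [0,0,0]

```text
clock: 28.65
eef_pos: [0.4822, -0.2427, 0.146]
tool_rot: [-0.577, 0.817, -0.001, 0.001]
ft_force: [-7.4, 3.8, 20.8]
grip_width: -0.0002
grasp_force: 10.2
```

The pump is at its stop: 20.8 N against a 12 N spring, at z = 0.146. I'll release it and retreat.

drive_tool:
  slide:
    - [0,0,-0.015]
    - [0,0,-0.035]
    - [0,0,-0.07]
    - [0,0,-0.13]
    - [0,0,-0.2]
    - [0,0,-0.28]
    - [0,0,-0.36]
    - [0,0,-0.4]
  rotation:
    - [0,0,0]
    - [0,0,0]
    - [0,0,0]
    - [0,0,0]
    - [0,0,0]
    - [0,0,0]
    - [0,0,0]
    - [0,0,0]

```text
clock: 29.65
eef_pos: [0.4828, -0.243, 0.2436]
tool_rot: [-0.577, 0.817, -0.001, 0.0]
ft_force: [1.4, -0.1, 0.0]
grip_width: -0.0001
grasp_force: 0.0
```

drive_tool:
  slide:
    - [0,0,0]
    - [0,0,0]
    - [0,0,0]
    - [0,0,0]
    - [0,0,0]
    - [0,0,0]
    - [0,0,0]
    - [0,0,0]
  rotation:
    - [0,0,0]
    - [0,0,0]
    - [0,0,0]
    - [0,0,0]
    - [0,0,0]
    - [0,0,0]
    - [0,0,0]
    - [0,0,0]

```text
clock: 30.65
eef_pos: [0.4823, -0.2427, 0.2423]
tool_rot: [-0.577, 0.817, -0.0, 0.0]
ft_force: [0.3, -0.9, -0.2]
grip_width: 0.0
grasp_force: 0.0
```

```bash
python3 -c "
from h import *
go(.483,-.243)
def top(P,x,y,r,z0,z1):
    m=(P[...,2]>z0)&(P[...,2]<z1)&(np.hypot(P[...,0]-x,P[...,1]-y)<r); p=P[m]; print(m.sum(),p.mean(0).round(4) if len(p) else '', np.percentile(p[:,2],[50,90]).round(4) if len(p) else '')
a=load('scene'); b=cam('scene')
for c in (a,b):
    P=cloud(c); top(P,.4645,-.161,.02,.08,.1);top(P,.398,-.293,.02,.08,.1);top(P,.486,-.339,.024,.095,.115);top(P,.482,-.243,.02,.142,.166);top(P,.43,.16,.04,.105,.118)
"
```

```text
t 30.65 pos [ 0.4823 -0.2427  0.2423] yaw -1.911 tilt [ 0.0001 -0.    ] j [-0.466  0.316  0.136  1.39   0.    -1.696] w 0.0 gf 0.0 F [ 0.3 -0.9 -0.2] T [ 0.02  0.02 -0.01]
need scaled [ 0.    -0.003  0.   ]
94 [ 0.4634 -0.1549  0.0852] [0.0855 0.0884]
81 [ 0.3972 -0.2876  0.0848] [0.0853 0.0882]
135 [ 0.482  -0.3329  0.103 ] [0.1042 0.1058]
109 [ 0.4808 -0.2374  0.1538] [0.1557 0.1581]
808 [0.4264 0.1639 0.1108] [0.1111 0.1122]
96 [ 0.4634 -0.155   0.0851] [0.0853 0.0886]
82 [ 0.3979 -0.2872  0.0847] [0.0851 0.088 ]
135 [ 0.4825 -0.3332  0.1028] [0.1042 0.1057]
109 [ 0.4807 -0.2373  0.1539] [0.1558 0.1578]
815 [0.4264 0.164  0.1107] [0.1111 0.1122]
```

The pump is back at 158 mm, and the neighbours and cap haven't moved.

```bash
python3 -c "
from workcell import bot
print(bot.job_done())"
```

```text
the job is handed in; nothing more can be done
None
```

I handed the job in at about 31 s: the cap is unscrewed and standing open side down on the board, the pump head was pressed to its stop and sprang back up, and the shakers and spice jar were not moved.

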